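Reset the alcove light: find the button that still snaps, then switch on

ROBOT

A 7-joint arm with a two-finger parallel gripper is mounted at the origin on the work surface. World frame = base frame: x ahead of the robot, y to its left, z up, the work surface at z = 0. Lengths are in m, angles in rad, forces in N, time in s.
With the tool pointing down it reaches from about 0.4 to 0.85 m from the base axis. Payload 10.4 kg.
Tool frame: the origin (TCP) lies at the very end of the fingers, on their centre line; the grasp point (between the pads) lies 19 mm behind it; z points along the fingers, y is the line along which they close (so a half turn about z gives the same grasp; the last joint's range is limited). The gripper opens to 85 mm and grips with 20 to 120 N. Pads are 22 mm wide; open, the fingers measure 114 mm over their backs; the gripper's body (76 mm by 85 mm) begins 54 mm behind the grasp point. The pads swing forward as they close: fully open they stand 13 mm farther back than shut.
Start: joints at [-1.329, 0.332, -0.065, 1.46, 0.022, 1.35, -0.088], TCP at [0.164, 0.603, 0.231] pointing down, gripper open.
Joint ranges: [-2.6, 2.6], [-0.5, 2.12], [-1.47, 1.34], [0.16, 2.42], [-1.27, 4.41], [0.06, 2.06], [-2.6, 2.6]. Speed limits (rad/s): [2.22, 2.22, 2.79, 2.79, 3.14, 3.14, 3.14].

INTERFACE

Orientations are given as a unit quaternion [x, y, z, w].
In Python, from workcell import * gives the robot as it stands.
- The arm moves only by the tool step_arm, never from a script. Its argument "commands" is one flat list of numbers, 7 for each row, row after row: the finger opening in mm, from 0 to 85.4, then the shift along the world's x, y, z as a fraction of full scale, then the turn, a rotation vector about the world's x, y, z as a fraction of full scale. A call has exactly 10 rows; each row is the pose to reach, as a shift and turn from the pose commanded when the call began, turning the shorter way round; what a row does not reach only later rows make up. Full scale, the value 1, is 0.6 m for a shift and pi rad for a turn. A row lasts 1/8 s, in which the tool goes at most 62.5 mm and 10.7 degrees, less where a joint would pass 70% of its speed; a pose out of reach is approached as far as the arm can. A call with a number of a shift or a turn outside -1 to 1 is refused whole. A call with a gripper value outside its range is refused whole. The fingers move at their own pace and stop on an object; "squeeze" is the grip in N (left out, the last holds). Time passes only in rows, so rows that repeat a pose let the fingers close, or fill a call up. It gives the time, the measured TCP pose, the force, the opening and the grip force at its end, in the units of the state.
- get_obs(): the state, without advancing time (a new reading comes with each control period).
- camera(name): name is "scene" or "top" or "wrist"; returns the picture (420x560x3 uint8, red, green, blue); there is no depth.
- camera_params(name): a dict with "mtx" (3x3 intrinsics, pixels), "extrinsics" (4x4, takes a point from world to camera coordinates); the wrist camera has in their place "tool_from_camera" (4x4, takes a point from camera to tool coordinates, whose origin is the TCP and whose axes are the flange's). Camera axes: x right, y down, z forward; pixel columns grow to the right and rows downward; lengths in m; the calibration is good to about 2 mm. A picture is of the moment at which its call begins: read the wrist's pose just before it. camera_params takes no time and is no camera call.
- hand_in(): hands the job in; it is judged then, once.
The state is a dict: "clock": time; "joint_pos": joint angles; "joint_velocities": joint speeds; "tau": joint torques, N m; "position": TCP position; "ee_rot": TCP orientation; "ft_force": force on the tool from outside, world axes, zero at the start; "torque": the same for the moment, N m; "grip_width": opening from 0.0 (shut) to 1.0 (fully open); "grasp_force": force on a finger pad.
Only numpy, scipy, OpenCV 4.12 (cv2) and the standard library are available. Lean on these libraries where they do the work, as an engineer would, in place of code of your own. Each camera call takes 0.05 s, during which the arm holds its last target. There are 200 camera calls.

TASK

The alcove light has tripped. Try the three steel pushbuttons on the control box one by one, pressing slowly and gently straight down: let go of a button that stays soft without forcing it against its stop (never more than 18 N), and press the one that stiffens until you feel it snap over and it stays in. Let go of it, then push the toggle switch beside the box all the way over to on, leaving the glassware and bar things on the shelf undisturbed.

Things in the scene. Friction and masses are not known exactly. Their poses are not given: they have to be found in the camera images.
- panel: low brushed aluminium control box, 85 mm (x) x 200 mm (y) x 40 mm high, fixed on the smoked glass shelf (shelf top 70 mm above the work surface); origin at the centre of its underside, z up, three buttons in a row along its y. Box and buttons must never be pushed with more than 18 N
- panel_top (a point): centre of the control box's top face, axes as the box
- key_a_top (a point): top centre of one of three look-alike round steel button caps, 20 mm across, 18 mm proud when up, in a row 60 mm apart. Which one is sound differs every time and is known only by feel. Each cap first slides down 0 to 3 mm through loose play at about 0.4 N (differs per cap, unseen) and stays where it is left in that play. How sound and worn ones then feel: see the other two
- key_b_top (a point): top centre of one of three look-alike round steel button caps, 20 mm across, 18 mm proud when up, in a row 60 mm apart. Which one is sound differs every time and is known only by feel. SOUND: after the play the force builds to about 6 N within 2 to 2.5 mm, breaks over, falls to nothing some 5 mm after the play; there it drops away under the finger and the cap stays in. Let go earlier, it comes back up
- key_c_top (a point): top centre of one of three look-alike round steel button caps, 20 mm across, 18 mm proud when up, in a row 60 mm apart. Which one is sound differs every time and is known only by feel. WORN (two of the three): after the play it stays soft, about 1 to 3 N, for 4 mm, then meets a hard stop; let go, it comes back up to the end of its play, never stays in
- toggle_base: black block of the toggle switch, 70 mm (x) x 50 mm (y) x 25 mm high, fixed on the shelf beside the control box; origin at the centre of its underside; the lever turns about an axis along the block's y, 22 mm above the origin, and is thrown from the block's -x side to its +x side
- toggle_tip (a point): centre of the steel ball (26 mm across) at the end of the toggle lever, 60 mm from the lever's axis
- toggle (a joint): angle of the toggle lever: 0 = off, leaning 0.5 rad to the block's -x side; 0.5 = upright; 1.0 = on, fully over to the +x side (rigid stop). It stays where it is left; about 1 N at the ball moves it
- decanter: loose empty glass decanter, 104 mm across, 185 mm tall, origin under its centre; leave alone
- tumbler: loose ribbed glass tumbler, 78 mm across, 95 mm tall, origin under its centre; leave alone
- ice_mould: loose navy ice mould, 75 x 125 x 36 mm high, origin under its centre; leave alone
- pourer: loose stainless pourer standing on its foot, 36 mm across, 85 mm tall, origin under its centre; leave alone

How it is judged:
On the way, in this order (a step that is already met when the one before it is completed fails the run):
1. the sound button has snapped over and stays in with the robot off the control box (z of any of key_a_top, key_b_top, key_c_top in the frame of panel_top below 0.0138 m and contact force between each of the fingers, the arm and panel below 0.05 N), for 0.3 s.
2. the toggle is thrown to on (value of joint toggle above 0.85 rad), for 0.2 s.
At the end, for the whole second after the job is handed in: one button stays in by itself (its top less than 13.8 mm above the box top, i.e. pushed in by more than 4.2 mm) with nothing pressing on the box, and the toggle rests beyond 0.85 rad; decanter, tumbler, mould and pourer within 15 mm of where they stood (all of step 1 and value of joint toggle above 0.85 rad and velocity of joint toggle below 0.05 rad/s); the robot touches nothing.
It fails at once if the control box or a button is pushed with more than 18 N (contact force between any of the fingers, the arm and panel above 18 N).
It fails at once if the decanter is moved by more than 15 mm (distance of decanter from where it was at the start of the episode above 0.015 m).
It fails at once if the tumbler is moved by more than 15 mm (distance of tumbler from where it was at the start of the episode above 0.015 m).
It fails at once if the ice mould is moved by more than 15 mm (distance of ice_mould from where it was at the start of the episode above 0.015 m).
It fails at once if the pourer is moved by more than 15 mm (distance of pourer from where it was at the start of the episode above 0.015 m).
It also fails if it takes over 72 s, if anything falls off the work surface, if the arm or the gripper's body presses on something with over 40 N, if the wrist force passes 120 N, or if a joint passes its speed limit or range.

## Working session

There is one attempt and no reset: what is moved stays moved. The work goes in short steps, Python scripts to look and compute and a tool call to move; the robot and the scene stay as the last step left them, time stands still between calls to the robot, and variables do not carry over. Pictures are saved under pics/ and viewed, at most 10 in all, crops included, and the job is handed in when it is done.

Besides the shell and the picture viewer there is one more tool, called as a command line: name --argument value ..., lists and objects as JSON in quotes. step_arm: Moves the arm, as the interface text tells. Its arguments: {"type":"object","properties":{"commands":{"type":"array","items":{"type":"number"}},"squeeze":{"type":"number"}},"required":["commands"]}

```bash
mkdir -p pics; python3 - <<'E'
from workcell import *
import cv2,numpy as np
o=get_obs();print({k:np.round(v,3) for k,v in o.items()})
for n in("scene","top"):
    im=camera(n);cv2.imwrite(f"pics/{n}0.png",im[...,::-1]);p=camera_params(n);print(n,p)
print(camera_params("wrist"))
E
```

```text
{'clock': np.float64(0.0), 'joint_pos': array([-1.329,  0.333, -0.065,  1.461,  0.022,  1.35 , -0.088]), 'joint_velocities': array([ 0.   , -0.   ,  0.002, -0.   ,  0.001, -0.002, -0.   ]), 'tau': array([ 1.0000e-03, -6.2546e+01,  5.0000e-02, -3.9159e+01,  1.6000e-02,
        1.0000e-02, -0.0000e+00]), 'position': array([0.163, 0.603, 0.231]), 'ee_rot': array([ 0.132,  0.991, -0.001, -0.   ]), 'ft_force': array([ 0.254,  0.335, -0.26 ]), 'torque': array([-0.056, -0.02 ,  0.   ]), 'grasp_force': np.float64(0.0), 'grip_width': np.float64(0.997)}
scene {'mtx': array([[434.11396894,   0.        , 279.91212113],
       [  0.        , 434.11396894, 210.99951404],
       [  0.        ,   0.        ,   1.        ]]), 'extrinsics': array([[ 0.678427  ,  0.73464468,  0.00583103, -0.42070096],
       [ 0.60314067, -0.5524193 , -0.57537314, -0.26975014],
       [-0.41947364,  0.3938656 , -0.81787026,  1.35506883],
       [ 0.        ,  0.        ,  0.        ,  1.        ]])}
top {'mtx': array([[475.10607865,   0.        , 279.17090278],
       [  0.        , 475.10607865, 212.6556774 ],
       [  0.        ,   0.        ,   1.        ]]), 'extrinsics': array([[-0.00905221, -0.99980256, -0.01768893,  0.02809795],
       [-0.99915401,  0.00975318, -0.03995176,  0.59621798],
       [ 0.04011639,  0.01731231, -0.99904502,  1.35193357],
       [ 0.        ,  0.        ,  0.        ,  1.        ]])}
{'mtx': array([[314.40723918,   0.        , 276.85391862],
       [  0.        , 314.40723918, 215.09487945],
       [  0.        ,   0.        ,   1.        ]]), 'tool_from_camera': array([[-6.80995100e-05, -9.61749231e-01, -2.73931398e-01,
         6.95739388e-02],
       [ 9.99999297e-01,  2.58830509e-04, -1.15733175e-03,
        -4.20201817e-04],
       [ 1.18396473e-03, -2.73931285e-01,  9.61748538e-01,
        -1.42189434e-01],
       [ 0.00000000e+00,  0.00000000e+00,  0.00000000e+00,
         1.00000000e+00]])}
```

View pics/scene0.png

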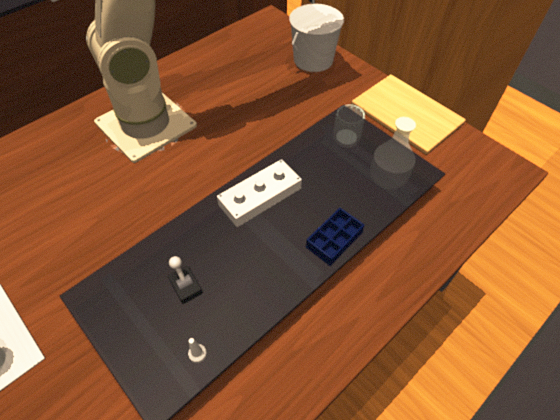

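View pics/top0.png

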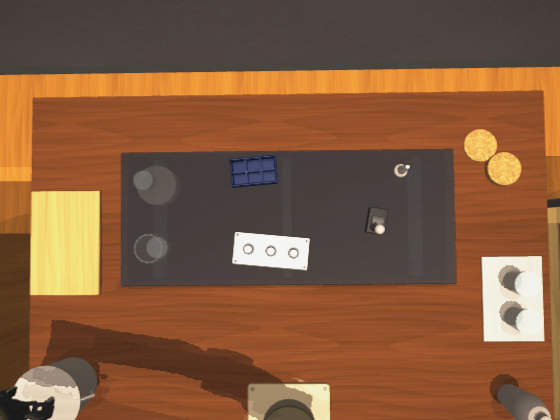

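The scene view shows the white box with 3 buttons at (239,197), (260,186) and (279,174), and the toggle ball at (176,262). In the top view the buttons are at (248,249), (270,251) and (293,253), the toggle block at (377,220) with its ball at (379,229), and the pourer at (402,170).

```bash
cat > h.py <<'E'
import numpy as np,cv2
def ray(p,uv):
    E=p["extrinsics"];R=E[:3,:3];c=-R.T@E[:3,3]
    return c,R.T@np.linalg.solve(p["mtx"],[uv[0],uv[1],1.])
def onz(p,uv,z):
    c,d=ray(p,uv);return c+d*(z-c[2])/d[2]
def two(p1,a,p2,b):
    c1,d1=ray(p1,a);c2,d2=ray(p2,b)
    s=np.linalg.lstsq(np.c_[d1,-d2],c2-c1,rcond=None)[0]
    q1=c1+s[0]*d1;q2=c2+s[1]*d2;return (q1+q2)/2,np.linalg.norm(q1-q2)
E
python3 - <<'E'
from workcell import *
from h import *
im=cv2.imread("pics/top0.png");p=camera_params("top")
m=(im.min(2)>150).astype(np.uint8);m[:220]=0;m[290:]=0;m[:,:220]=0;m[:,325:]=0
cs,_=cv2.findContours(m,cv2.RETR_EXTERNAL,2);c=max(cs,key=cv2.contourArea)
r=cv2.minAreaRect(c);b=cv2.boxPoints(r);print(r)
print("panel corners",np.round([onz(p,q,.11) for q in b],4));print("c",onz(p,r[0],.11))
o=cv2.resize(im[140:290,220:420],None,fx=4,fy=4,interpolation=cv2.INTER_CUBIC)
cv2.imwrite("pics/topc.png",o[:600])
s=cv2.imread("pics/scene0.png")[230:320,130:230]
s2=cv2.imread("pics/scene0.png")[155:230,210:310]
cv2.imwrite("pics/scc.png",np.hstack([cv2.resize(s,(400,360)),cv2.resize(s2,(400,300)) if 0 else cv2.resize(cv2.imread("pics/scene0.png")[145:235,210:310],(400,360))]))
E
```

```text
((270.5041198730469, 250.45494079589844), (75.14466094970703, 31.596973419189453), 5.194429397583008)
panel corners [[ 0.4604  0.1483  0.11  ]
 [ 0.5439  0.1403  0.11  ]
 [ 0.524  -0.0588  0.11  ]
 [ 0.4409 -0.0502  0.11  ]]
c [0.49222727 0.0447366  0.11      ]
```

View pics/topc.png

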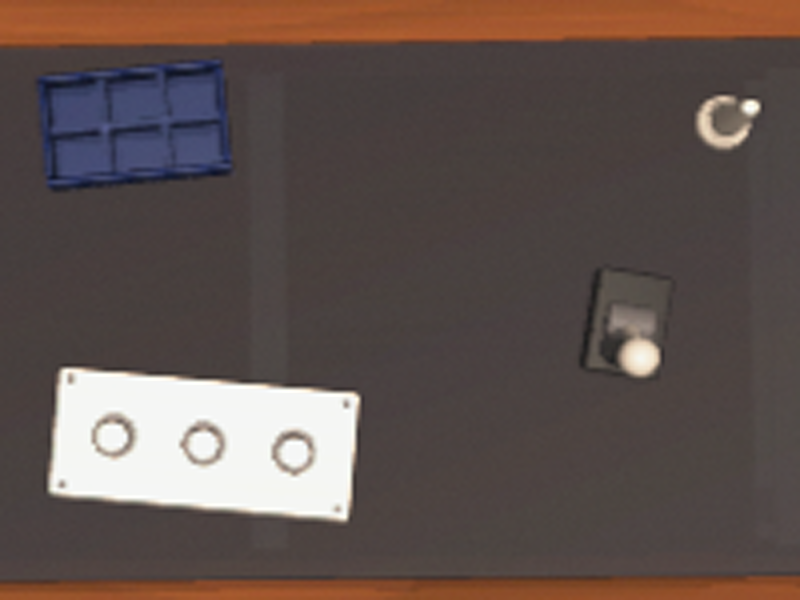

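View pics/scc.png

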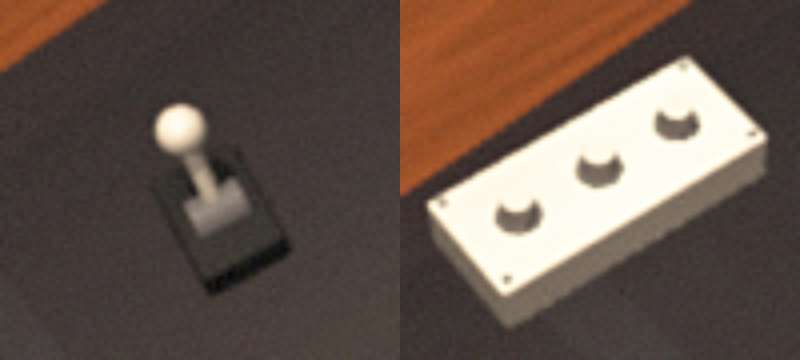

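```bash
python3 - <<'E'
from workcell import *
from h import *
np.set_printoptions(precision=4,suppress=True)
p=camera_params("top");s=camera_params("scene")
t=lambda u,v:(220+u/4-.4,140+v/4-.4)
for q in[(113,436),(203,443),(294,452)]: print("btn",onz(p,t(*q),.128))
sc=lambda u,v:(210+(u-400)/4-.4,145+v/4-.4)
print("ball",two(p,t(639,356),s,(130+180/4-.4,230+130/4-.4)))
for q in[(602,267),(672,276),(659,379),(594,369)]: print("blk",onz(p,t(*q),.095))
print("blk base",two(p,t(672,276),s,(130+288/4,230+240/4)))
print("pour",onz(p,t(724,122),.07)); print("spout",onz(p,t(750,107),.155))
E
```

```text
btn [0.4983 0.1035 0.128 ]
btn [0.4932 0.0445 0.128 ]
btn [ 0.4868 -0.015   0.128 ]
ball (array([ 0.5479, -0.2369,  0.1461]), np.float64(0.0015741396503747632))
blk [ 0.6077 -0.2236  0.095 ]
blk [ 0.6012 -0.2704  0.095 ]
blk [ 0.5322 -0.2605  0.095 ]
blk [ 0.5393 -0.2171  0.095 ]
blk base (array([ 0.6132, -0.2457,  0.124 ]), np.float64(0.045307040101236845))
pour [ 0.7079 -0.3131  0.07  ]
spout [ 0.7065 -0.3096  0.155 ]
```

step_arm --commands '[0,0.03,-0.05,0.05,0,0,0,0,0.1,-0.15,0.05,0,0,0.01,0,0.16,-0.24,0.05,0,0,0.02,0,0.22,-0.33,0.05,0,0,0.03,0,0.28,-0.42,0.05,0,0,0.04,0,0.34,-0.51,0.05,0,0,0.05,0,0.4,-0.6,0.03,0,0,0.05,0,0.46,-0.69,0,0,0,0.05,0,0.52,-0.78,0,0,0,0.05,0,0.558,-0.8325,-0.05,0,0,0.05]' --squeeze 30

```text
clock: 1.35
position: [0.4929, 0.112, 0.2079]
ee_rot: [0.054, 0.999, 0.001, 0.001]
ft_force: [-0.2, 1.4, -0.4]
grip_width: -0.001
grasp_force: 0.0
```

step_arm --commands '[0,0,0,0,0,0,0,0,0,0,-0.02,0,0,0,0,0,0,-0.04,0,0,0,0,0,0,-0.06,0,0,0,0,0,0,-0.08,0,0,0,0,0,0,-0.095,0,0,0,0,0,0,-0.105,0,0,0,0,0,0,-0.11,0,0,0,0,0,0,-0.11,0,0,0,0,0,0,-0.11,0,0,0]'

```text
clock: 2.6
position: [0.4915, 0.1139, 0.1414]
ee_rot: [0.054, 0.999, 0.0, 0.0]
ft_force: [0.5, -0.4, 0.1]
grip_width: -0.005
grasp_force: 0.0
```

```bash
python3 - <<'E'
from workcell import *
from h import *
o=get_obs();print(o["clock"],o["position"],o["ft_force"])
im=camera("wrist");s=camera("scene")[145:235,210:310]
cv2.imwrite("pics/w1.png",np.hstack([im,cv2.resize(s,(240,420))])[...,::-1])
print(get_obs()["position"],get_obs()["ft_force"])
E
```

```text
2.6 [0.49154322 0.11386861 0.14140203] [ 0.51957618 -0.35629112  0.10284456]
[0.49148968 0.11385212 0.14134151] [ 0.29582519  0.19565549 -0.46256609]
```

View pics/w1.png

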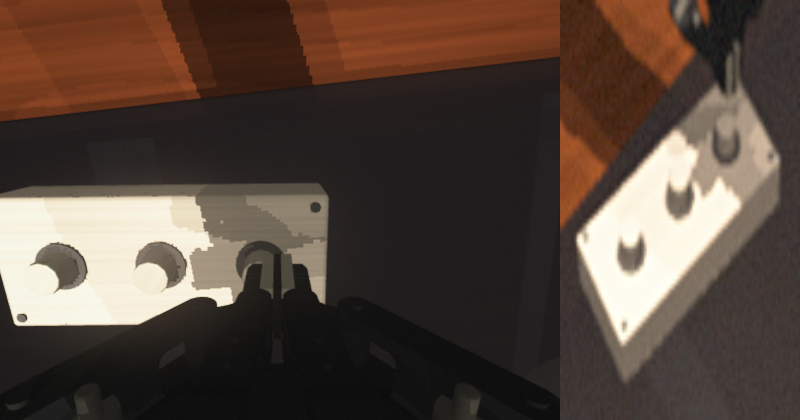

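The wrist view shows the fingertip at about (278,260), 9 mm to the +y side of the nearest cap at about (262,280). That matches the top-view measurement, so I'll correct for it.

step_arm --commands '[0,0.006,-0.009,0,0,0,0,0,0.0108,-0.017,0,0,0,0,0,0.0108,-0.017,0,0,0,0,0,0.0108,-0.017,-0.004,0,0,0,0,0.0108,-0.017,-0.008,0,0,0,0,0.0108,-0.017,-0.012,0,0,0,0,0.0108,-0.017,-0.015,0,0,0,0,0.0108,-0.017,-0.017,0,0,0,0,0.0108,-0.017,-0.018,0,0,0,0,0.0108,-0.017,-0.019,0,0,0]'

```text
clock: 3.95
position: [0.4978, 0.1036, 0.1297]
ee_rot: [0.054, 0.999, 0.0, 0.0]
ft_force: [-0.7, -0.7, 0.3]
grip_width: -0.001
grasp_force: 0.0
```

step_arm --commands '[0,0,0,-0.0005,0,0,0,0,0,0,-0.001,0,0,0,0,0,0,-0.0015,0,0,0,0,0,0,-0.002,0,0,0,0,0,0,-0.0025,0,0,0,0,0,0,-0.003,0,0,0,0,0,0,-0.0035,0,0,0,0,0,0,-0.004,0,0,0,0,0,0,-0.004,0,0,0,0,0,0,-0.004,0,0,0]'

```text
clock: 5.2
position: [0.4978, 0.1036, 0.1273]
ee_rot: [0.054, 0.999, 0.0, 0.0]
ft_force: [-0.1, -0.7, 0.6]
grip_width: -0.0
grasp_force: 0.3
```

step_arm --commands '[0,0,0,-0.0003,0,0,0,0,0,0,-0.0006,0,0,0,0,0,0,-0.0009,0,0,0,0,0,0,-0.0012,0,0,0,0,0,0,-0.0015,0,0,0,0,0,0,-0.0018,0,0,0,0,0,0,-0.002,0,0,0,0,0,0,-0.002,0,0,0,0,0,0,-0.002,0,0,0,0,0,0,-0.002,0,0,0]'

```text
clock: 6.45
position: [0.4978, 0.1036, 0.1261]
ee_rot: [0.054, 0.999, 0.0, -0.0]
ft_force: [-0.5, 0.4, 1.3]
grip_width: 0.0
grasp_force: 0.7
```

step_arm --commands '[0,0,0,-0.0003,0,0,0,0,0,0,-0.0006,0,0,0,0,0,0,-0.0009,0,0,0,0,0,0,-0.0012,0,0,0,0,0,0,-0.0015,0,0,0,0,0,0,-0.0016,0,0,0,0,0,0,-0.0016,0,0,0,0,0,0,-0.0016,0,0,0,0,0,0,-0.0016,0,0,0,0,0,0,-0.0016,0,0,0]'

```text
clock: 7.7
position: [0.4978, 0.1036, 0.1251]
ee_rot: [0.054, 0.999, 0.0, 0.0]
ft_force: [-0.9, 0.5, 1.8]
grip_width: 0.003
grasp_force: 1.0
```

step_arm --commands '[0,0,0,-0.0003,0,0,0,0,0,0,-0.0006,0,0,0,0,0,0,-0.0009,0,0,0,0,0,0,-0.0012,0,0,0,0,0,0,-0.0015,0,0,0,0,0,0,-0.0016,0,0,0,0,0,0,-0.0016,0,0,0,0,0,0,-0.0016,0,0,0,0,0,0,-0.0016,0,0,0,0,0,0,-0.0016,0,0,0]'

```text
clock: 8.95
position: [0.4978, 0.1036, 0.1241]
ee_rot: [0.054, 0.999, 0.0, -0.0]
ft_force: [0.0, 0.2, 2.0]
grip_width: 0.001
grasp_force: 1.3
```

The force is rising only about 0.4 N/mm, so this button is worn. I'll release it and move to the middle one.

step_arm --commands '[0,0,0,0.01,0,0,0,0,0,0,0.025,0,0,0,0,-0.001,-0.015,0.025,0,0,0,0,-0.003,-0.045,0.025,0,0,0,0,-0.006,-0.08,0.025,0,0,0,0,-0.008,-0.0985,0.025,0,0,0,0,-0.008,-0.0985,0.022,0,0,0,0,-0.008,-0.0985,0.015,0,0,0,0,-0.008,-0.0985,0.01,0,0,0,0,-0.008,-0.0985,0.008,0,0,0]'

```text
clock: 10.2
position: [0.4928, 0.0449, 0.1285]
ee_rot: [0.053, 0.999, -0.0, -0.0]
ft_force: [-0.4, -0.4, 0.4]
grip_width: 0.001
grasp_force: 0.0
```

step_arm --commands '[0,0,0,-0.0005,0,0,0,0,0,0,-0.001,0,0,0,0,0,0,-0.0015,0,0,0,0,0,0,-0.002,0,0,0,0,0,0,-0.0025,0,0,0,0,0,0,-0.003,0,0,0,0,0,0,-0.0035,0,0,0,0,0,0,-0.004,0,0,0,0,0,0,-0.0045,0,0,0,0,0,0,-0.0045,0,0,0]'

```text
clock: 11.45
position: [0.493, 0.0446, 0.1262]
ee_rot: [0.054, 0.999, 0.0, 0.0]
ft_force: [1.0, 0.4, 0.8]
grip_width: -0.0
grasp_force: 0.4
```

step_arm --commands '[0,0,0,-0.0003,0,0,0,0,0,0,-0.0006,0,0,0,0,0,0,-0.0009,0,0,0,0,0,0,-0.0012,0,0,0,0,0,0,-0.0015,0,0,0,0,0,0,-0.0016,0,0,0,0,0,0,-0.0016,0,0,0,0,0,0,-0.0016,0,0,0,0,0,0,-0.0016,0,0,0,0,0,0,-0.0016,0,0,0]'

```text
clock: 12.7
position: [0.4931, 0.0445, 0.1253]
ee_rot: [0.054, 0.999, 0.0, 0.0]
ft_force: [1.2, 0.8, 1.2]
grip_width: 0.001
grasp_force: 0.7
```

step_arm --commands '[0,0,0,-0.0003,0,0,0,0,0,0,-0.0006,0,0,0,0,0,0,-0.0009,0,0,0,0,0,0,-0.0012,0,0,0,0,0,0,-0.0015,0,0,0,0,0,0,-0.0016,0,0,0,0,0,0,-0.0016,0,0,0,0,0,0,-0.0016,0,0,0,0,0,0,-0.0016,0,0,0,0,0,0,-0.0016,0,0,0]'

```text
clock: 13.95
position: [0.493, 0.0445, 0.1244]
ee_rot: [0.054, 0.999, 0.0, 0.0]
ft_force: [1.2, 1.1, 2.8]
grip_width: -0.002
grasp_force: 0.9
```

step_arm --commands '[0,0,0,-0.0003,0,0,0,0,0,0,-0.0006,0,0,0,0,0,0,-0.0009,0,0,0,0,0,0,-0.0012,0,0,0,0,0,0,-0.0015,0,0,0,0,0,0,-0.0016,0,0,0,0,0,0,-0.0016,0,0,0,0,0,0,-0.0016,0,0,0,0,0,0,-0.0016,0,0,0,0,0,0,-0.0016,0,0,0]'

```text
clock: 15.2
position: [0.493, 0.0445, 0.1234]
ee_rot: [0.054, 0.999, 0.0, -0.0]
ft_force: [1.9, 1.3, 2.5]
grip_width: 0.001
grasp_force: 1.1
```

Also worn. On to the third button.

step_arm --commands '[0,0,0,0.01,0,0,0,0,0,0,0.027,0,0,0,0,-0.001,-0.015,0.027,0,0,0,0,-0.004,-0.045,0.027,0,0,0,0,-0.008,-0.08,0.027,0,0,0,0,-0.0103,-0.0992,0.026,0,0,0,0,-0.0103,-0.0992,0.022,0,0,0,0,-0.0103,-0.0992,0.015,0,0,0,0,-0.0103,-0.0992,0.011,0,0,0,0,-0.0103,-0.0992,0.009,0,0,0]'

```text
clock: 16.45
position: [0.4868, -0.0146, 0.1285]
ee_rot: [0.053, 0.999, -0.0, -0.0]
ft_force: [1.0, -0.1, -0.0]
grip_width: 0.006
grasp_force: 0.0
```

step_arm --commands '[0,0,0,-0.0005,0,0,0,0,0,0,-0.001,0,0,0,0,0,0,-0.0015,0,0,0,0,0,0,-0.002,0,0,0,0,0,0,-0.0025,0,0,0,0,0,0,-0.003,0,0,0,0,0,0,-0.0035,0,0,0,0,0,0,-0.004,0,0,0,0,0,0,-0.0045,0,0,0,0,0,0,-0.0045,0,0,0]'

```text
clock: 17.7
position: [0.4869, -0.015, 0.1261]
ee_rot: [0.054, 0.999, 0.0, 0.0]
ft_force: [-0.7, 1.6, 2.9]
grip_width: 0.002
grasp_force: 1.4
```

step_arm --commands '[0,0,0,-0.0003,0,0,0,0,0,0,-0.0006,0,0,0,0,0,0,-0.0009,0,0,0,0,0,0,-0.0012,0,0,0,0,0,0,-0.0015,0,0,0,0,0,0,-0.0016,0,0,0,0,0,0,-0.0016,0,0,0,0,0,0,-0.0016,0,0,0,0,0,0,-0.0016,0,0,0,0,0,0,-0.0016,0,0,0]'

```text
clock: 18.95
position: [0.4869, -0.015, 0.1252]
ee_rot: [0.054, 0.999, 0.0, 0.0]
ft_force: [-0.0, 1.6, 5.8]
grip_width: -0.001
grasp_force: 2.5
```

step_arm --commands '[0,0,0,-0.0003,0,0,0,0,0,0,-0.0006,0,0,0,0,0,0,-0.0009,0,0,0,0,0,0,-0.0012,0,0,0,0,0,0,-0.0015,0,0,0,0,0,0,-0.0016,0,0,0,0,0,0,-0.0016,0,0,0,0,0,0,-0.0016,0,0,0,0,0,0,-0.0016,0,0,0,0,0,0,-0.0016,0,0,0]'

```text
clock: 20.2
position: [0.4869, -0.0149, 0.1242]
ee_rot: [0.054, 0.999, 0.0, 0.0]
ft_force: [-1.1, 1.1, 5.3]
grip_width: 0.003
grasp_force: 2.7
```

This one stiffens (5.8 N), so it's the sound button. I'll continue through the snap.

step_arm --commands '[0,0,0,-0.0003,0,0,0,0,0,0,-0.0006,0,0,0,0,0,0,-0.0009,0,0,0,0,0,0,-0.0012,0,0,0,0,0,0,-0.0015,0,0,0,0,0,0,-0.0016,0,0,0,0,0,0,-0.0016,0,0,0,0,0,0,-0.0016,0,0,0,0,0,0,-0.0016,0,0,0,0,0,0,-0.0016,0,0,0]'

```text
clock: 21.45
position: [0.4868, -0.0151, 0.1231]
ee_rot: [0.054, 0.999, -0.0, -0.0]
ft_force: [-0.8, 1.9, 1.1]
grip_width: 0.002
grasp_force: 0.9
```

step_arm --commands '[0,0,0,-0.0003,0,0,0,0,0,0,-0.0006,0,0,0,0,0,0,-0.0009,0,0,0,0,0,0,-0.0012,0,0,0,0,0,0,-0.0015,0,0,0,0,0,0,-0.0016,0,0,0,0,0,0,-0.0016,0,0,0,0,0,0,-0.0016,0,0,0,0,0,0,-0.0016,0,0,0,0,0,0,-0.0016,0,0,0]'

```text
clock: 22.7
position: [0.4868, -0.015, 0.1222]
ee_rot: [0.054, 0.999, 0.0, -0.0]
ft_force: [-0.0, -1.1, 0.1]
grip_width: -0.002
grasp_force: 0.0
```

step_arm --commands '[0,0,0,-0.0002,0,0,0,0,0,0,-0.0004,0,0,0,0,0,0,-0.0006,0,0,0,0,0,0,-0.0008,0,0,0,0,0,0,-0.001,0,0,0,0,0,0,-0.001,0,0,0,0,0,0,-0.001,0,0,0,0,0,0,-0.001,0,0,0,0,0,0,-0.001,0,0,0,0,0,0,-0.001,0,0,0]'

```text
clock: 23.95
position: [0.4868, -0.015, 0.1216]
ee_rot: [0.054, 0.999, 0.0, 0.0]
ft_force: [0.3, 0.2, 0.3]
grip_width: -0.0
grasp_force: 0.0
```

step_arm --commands '[0,0,0,0.02,0,0,0,0,0,0,0.06,0,0,0,0,0,0,0.1,0,0,0,0,0,-0.04,0.1,0,0,0,0,0.003,-0.1,0.1,0,0,0,0,0.006,-0.16,0.1,0,0,0,0,0.01,-0.22,0.1,0,0,0,0,0.014,-0.28,0.1,0,0,0,0,0.017,-0.34,0.1,0,0,0,0,0.017,-0.365,0.1,0,0,0]'

```text
clock: 25.2
position: [0.4968, -0.2361, 0.1824]
ee_rot: [0.055, 0.998, -0.0, 0.0]
ft_force: [1.0, 0.0, 0.6]
grip_width: -0.002
grasp_force: 0.0
```

```bash
python3 - <<'E'
from workcell import *
from h import *
o=get_obs();print(o["clock"],o["position"],o["ft_force"])
im=camera("wrist");s=camera("scene")[145:325,130:310]
cv2.imwrite("pics/w2.png",np.hstack([cv2.resize(im,(400,300)),cv2.resize(s,(400,400))[:300]] if 0 else [cv2.copyMakeBorder(cv2.resize(im,(400,300)),0,100,0,0,0),cv2.resize(s,(400,400))])[...,::-1])
E
```

```text
25.2 [ 0.49676424 -0.2361036   0.18236208] [0.99623897 0.02703097 0.57832159]
```

View pics/w2.png

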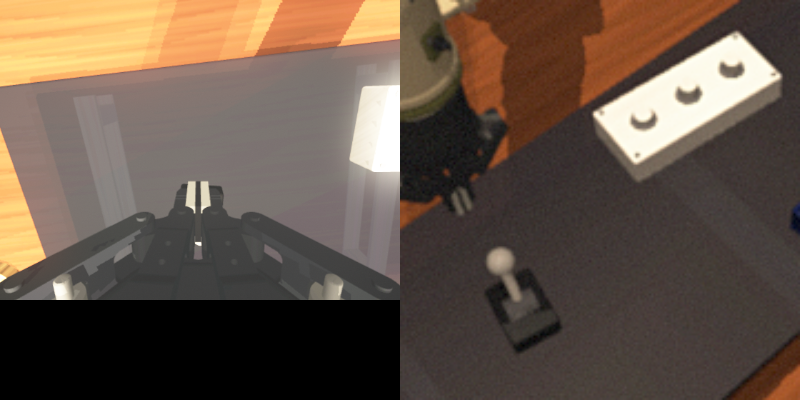

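The box's near-left button at (642,117) now sits lower than the other two. The finger is on the -x side of the toggle ball at (500,262). Next I'll descend and sweep in +x.

step_arm --commands '[0,0,0,-0.03,0,0,0,0,0,0,-0.06,0,0,0,0,0,0,-0.079,0,0,0,0,0,0,-0.079,0,0,0,0,0.02,-0.0025,-0.079,0,0,0,0,0.04,-0.005,-0.079,0,0,0,0,0.06,-0.0075,-0.079,0,0,0,0,0.08,-0.01,-0.079,0,0,0,0,0.1,-0.012,-0.079,0,0,0,0,0.115,-0.014,-0.079,0,0,0]'

```text
clock: 26.55
position: [0.5668, -0.2426, 0.1341]
ee_rot: [0.054, 0.999, -0.0, -0.0]
ft_force: [-1.2, -0.3, -0.0]
grip_width: 0.0
grasp_force: 0.6
```

step_arm --commands '[0,0.003,0,0,0,0,0,0,0.006,-0.001,0,0,0,0,0,0.008,-0.001,0,0,0,0,0,0.009,-0.001,0,0,0,0,0,0.01,-0.001,0,0,0,0,0,0.011,-0.001,0,0,0,0,0,0.012,-0.001,0,0,0,0,0,0.013,-0.001,0,0,0,0,0,0.013,-0.001,0,0,0,0,0,0.013,-0.001,0,0,0,0]'

```text
clock: 27.8
position: [0.5739, -0.243, 0.1343]
ee_rot: [0.054, 0.999, 0.0, 0.0]
ft_force: [-1.8, -0.6, -1.5]
grip_width: -0.003
grasp_force: 0.4
```

step_arm --commands '[0,0.001,0,0,0,0,0,0,0.002,0,0,0,0,0,0,0.003,0,0,0,0,0,0,0.004,0,0,0,0,0,0,0.005,0,0,0,0,0,0,0.005,0,0,0,0,0,0,0.005,0,0,0,0,0,0,0.005,0,0,0,0,0,0,0.005,0,0,0,0,0,0,0.005,0,0,0,0]'

```text
invalid input
```

step_arm --commands '[0,0.001,0,0,0,0,0,0,0.002,0,0,0,0,0,0,0.003,0,0,0,0,0,0,0.004,0,0,0,0,0,0,0.005,0,0,0,0,0,0,0.005,0,0,0,0,0,0,0.005,0,0,0,0,0,0,0.005,0,0,0,0,0,0,0.005,0,0,0,0,0,0,0.005,0,0,0,0,0]'

```text
clock: 29.05
position: [0.5769, -0.243, 0.1343]
ee_rot: [0.054, 0.999, 0.0, 0.0]
ft_force: [-0.8, -0.1, -0.7]
grip_width: 0.001
grasp_force: 0.4
```

step_arm --commands '[0,0.001,0,0,0,0,0,0,0.002,0,0,0,0,0,0,0.003,0,0,0,0,0,0,0.004,0,0,0,0,0,0,0.005,0,0,0,0,0,0,0.005,0,0,0,0,0,0,0.005,0,0,0,0,0,0,0.005,0,0,0,0,0,0,0.005,0,0,0,0,0,0,0.005,0,0,0,0,0]'

```text
clock: 30.3
position: [0.5781, -0.2431, 0.1339]
ee_rot: [0.054, 0.999, 0.0, -0.002]
ft_force: [-10.5, 2.0, 4.6]
grip_width: -0.001
grasp_force: 5.0
```

```bash
python3 - <<'E'
from workcell import *
from h import *
s=camera("scene")[205:325,100:260]; t=camera("top")[160:280,330:450]
cv2.imwrite("pics/w3.png",np.hstack([cv2.resize(s,(440,330)),cv2.resize(t,(330,330))])[...,::-1])
E
```

```text
(no output)
```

View pics/w3.png

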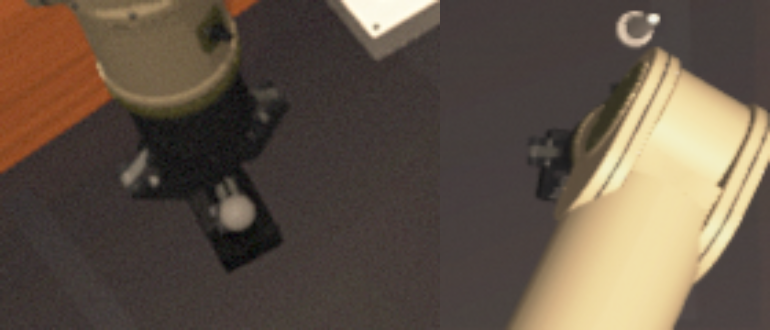

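The lever is on its stop, at 10 N. The ball at (237,212) leans to the far side and the pourer hasn't moved. I'll back off in -x, lift, and check.

step_arm --commands '[0,-0.01,0,0,0,0,0,0,-0.03,0,0,0,0,0,0,-0.06,0,0,0,0,0,0,-0.1,0,0,0,0,0,0,-0.13,0,0.02,0,0,0,0,-0.13,0,0.06,0,0,0,0,-0.13,0,0.1,0,0,0,0,-0.13,0,0.14,0,0,0,0,-0.13,0,0.15,0,0,0,0,-0.13,0,0.15,0,0,0]'

```text
clock: 31.65
position: [0.5017, -0.2429, 0.224]
ee_rot: [0.054, 0.999, 0.0, 0.0]
ft_force: [-0.1, 0.8, -0.2]
grip_width: 0.002
grasp_force: 0.0
```

```bash
python3 - <<'E'
from workcell import *
from h import *
s=camera("scene")
cv2.imwrite("pics/w4.png",cv2.resize(s[145:325,130:370],(800,600),interpolation=cv2.INTER_CUBIC)[...,::-1])
print(get_obs()["joint_velocities"].round(3))
E
```

```text
[ 0.002  0.012 -0.002  0.003  0.     0.001 -0.001]
```

View pics/w4.png

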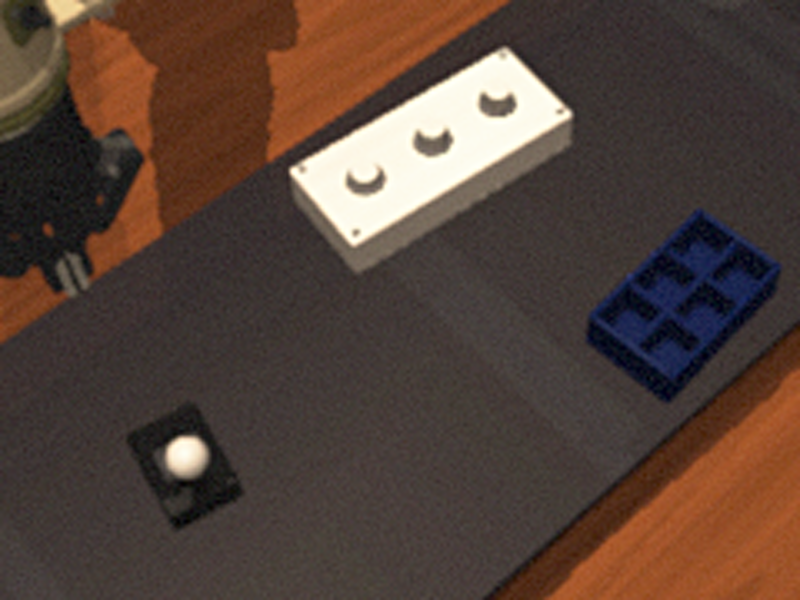

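The toggle ball is at (187,457), leaning over to on, and the near button at (365,178) is visibly lower. A quick numeric check of the lever angle comes before handing in.

```bash
python3 - <<'E'
from workcell import *
from h import *
s=camera_params("scene");t=camera_params("top")
im=camera("top");m=(im.min(2)>170).astype(np.uint8);m[:195]=0;m[240:]=0;m[:,:350]=0;m[:,400:]=0
n,_,st,c=cv2.connectedComponentsWithStats(m);print(st[1:,4],c[1:])
print(onz(s,(186.1-.3,282.1-.3),.145))
for q in c[1:]:print(onz(t,q,.145),two(t,q,s,(185.8,281.8)))
E
```

```text
[42] [[382.80952381 208.92857143]]
[ 0.60088538 -0.24537541  0.145     ]
[ 0.59814056 -0.24753787  0.145     ] (array([ 0.59907674, -0.24644836,  0.14340997]), np.float64(0.0032688976647089947))
```

```bash
python3 -c "
from workcell import *
print(hand_in())"
```

```text
the job is handed in; nothing more can be done
None
```

I handed the job in: the button nearest the toggle (lowest y) was the sound one, it snapped over and stayed in by feel and in the final pictures. The toggle is against its on stop, and the ice mould looks untouched in the final picture and the pourer in the one before; I did not re-check the decanter and tumbler, and `hand_in()` returned no verdict.

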